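Load a panel on the sloped spraying stand

ROBOT

A 6-joint arm with a two-finger parallel gripper is mounted at the origin on the work surface. World frame = base frame: x ahead of the robot, y to its left, z up, the work surface at z = 0. Lengths are in m, angles in rad, forces in N, time in s.
With the tool pointing down it reaches from about 0.25 to 0.8 m from the base axis. Payload 8.5 kg.
Tool frame: the origin (TCP) lies on the front face of the gripper's body, between the roots of the fingers; the fingertips stand 73 mm ahead of it and the grasp point (between the pads) lies 54 mm ahead of it (env.grip_point_offset is the distance from the TCP to the grasp point, in m); z points along the fingers, x is the direction in which the jaws open and shut, and the axes are right-handed (so a half turn about z gives the same grasp; the last joint's range is limited). The gripper opens to 85 mm and grips with 20 to 120 N. Pads are 22 mm wide; open, the fingers measure 114 mm over their backs; the gripper's body (76 mm by 85 mm) begins 54 mm behind the grasp point. The pads swing forward as they close: fully open they stand 13 mm farther back than shut.
Start: joints at [-1.181, 0.238, -0.013, 1.319, 0, 1.571], TCP at [0.199, -0.486, 0.304] pointing down, gripper open.
Joint ranges: [-2.66, 2.66], [-1.03, 1.9], [-1.14, 1.46], [-1.82, 2.27], [-1.45, 1.34], [-3.14, 3.14]. Speed limits (rad/s): [2.22, 2.22, 2.79, 3.14, 3.14, 3.14].

INTERFACE

Orientations are given as a unit quaternion [w, x, y, z].
In Python, from bench import env gives the robot as it stands. The module is installed in compiled form; this text tells all that it offers.
- The arm moves only by the tool jog_arm, never from a script. Its argument "moves" is text: rows parted by semicolons, each of 7 numbers parted by spaces: the shift along the tool's x, y, z in cm, then the turn, a rotation vector about the tool's x, y, z in degrees, then the closure, from 0 (fully open) to 1 (shut). A call has 1 to 5 rows; each row is the pose to reach, as a shift and turn from the pose commanded when the call began, along the tool's axes at that moment; what a row does not reach only later rows make up. A row lasts 1/10 s, in which the tool goes at most 50 mm and 8.59 degrees, less where a joint would pass 70% of its speed; a pose out of reach is approached as far as the arm can. A call with a gripper value outside its range is refused whole. The fingers move at their own pace and stop on an object; "squeeze" is the grip in N (left out, the last holds). Time passes only in rows, so rows that repeat a pose let the fingers close. It gives the time, the measured TCP pose, the force and the opening at its end, in the units of the state.
- env.get_obs(): the state, without advancing time (a new reading comes with each control period).
- env.get_image(name): name is "scene" or "side" or "wrist"; returns a dict with "img" (400x640x3 uint8, blue, green, red), "K" (3x3 intrinsics, pixels), "k1" (the pictures are not rectified: a ray, as slopes to the right and down, at radius r is drawn at 1 + k1 r^2 times it, then the intrinsics apply), "pose" (4x4, takes a point from camera to world coordinates); the wrist camera has in their place "hand_eye" (4x4, takes a point from camera to tool coordinates, whose origin is the TCP and whose axes are the tool frame's). Camera axes: x right, y down, z forward; pixel columns grow to the right and rows downward; lengths in m; the calibration is good to about 2 mm. A picture is of the moment at which its call begins: read the wrist's pose just before it. There is no depth.
- env.job_done(): hands the job in, once; it reports no verdict.
Trained networks look in a picture, given as the dict that the camera call returned (one of the last four; its "shot" number tells which), for a name from the list of things; names that differ only in an ending like _2 or _b are one class to them, and where a whole thing is asked for, a point or a joint stands for the part that bears it (a point fixed in the world has none). Each returns a list of dicts, best first, with "conf" (0 to 1); they miss things now and then, are a little off and sometimes report something else, mostly with a low value. They report only what shows in the picture. A call takes as long as a camera call. They do not tell look-alikes from the thing itself.
- env.find_in(thing, picture): "location" ([x, y, z] in m, in world coordinates, good to about 4 mm: the middle of the surface that is visible of it).
- env.trace(thing, picture): "region" (400x640 bool, what is visible of it).
- env.landmark_of(thing, picture): "location" ([x, y, z] in m, in world coordinates, good to about 4 mm: a listed point, or the origin of a listed thing).
The state is a dict: "time_s": time; "q": joint angles; "joint_velocities": joint speeds; "joint_efforts": joint torques, N m; "tcp_pos": TCP position; "ee_rot": TCP orientation; "ft_force": force on the tool from outside, world axes, zero at the start; "ft_torque": the same for the moment, N m; "grip_width": opening from 0.0 (shut) to 1.0 (fully open).
Only numpy, scipy, OpenCV 4.12 (cv2) and the standard library are available. Lean on these libraries where they do the work, as an engineer would, in place of code of your own. Each camera call takes 0.05 s, during which the arm holds its last target. There are 200 camera calls.

TASK

Put the thinner of the two dark wooden panels on the sloped spraying stand for lacquering: patterned face up, flat on the narrow spine, and its lower end slid under the sprung roller, down the channel at the foot until it is fully home. Press it firmly against the stop block to be sure, but do not ram it; then let go, and leave the thicker panel, the spray cans, the cup and the spoon where they are.

Things in the scene. Friction and masses are not known exactly. Their poses are not given: they have to be found in the camera images.
- panel: The panel to load: dark wood slab 140 x 60 x 12 mm, edges rounded 2 mm, about 75 g (may vary by a third), a flat crossed pattern on its upper face. Origin: centre of its underside; x along its length, y across, z up through the patterned face. The two ends are alike; either may go into the channel. It starts flat, pattern up, across the rack's two sticks.
- thick_panel: The panel to leave alone: same dark wood, outline and pattern, but 22 mm thick (140 x 60 x 22 mm, about 140 g); axes as for the other panel. It lies beside the thin one, on either side, their centre lines about 120 mm apart.
- rack: Fixed rack holding both panels, left or right of the robot (the stand on the other side): a sheet 160 x 210 x 4 mm on the table and on it two sticks 16 mm wide along y at x = +52 and -52 mm. Stick tops, under the panels, are 20 mm above the table: an open 16 mm gap between panel and sheet. Origin: underside centre, on the table; x roughly away from the robot.
- stand: Fixed base of the plywood spraying stand: a board 210 x 130 x 16 mm on the table with two 30 mm wide posts carrying the sloped spine. Origin: centre of the underside, on the table; x points roughly away from the robot, towards the high end.
- cradle: Sloped spine on the stand, tilted 30 degrees, low end to the robot; x up the slope, y across, z square out of the bed. Origin: a point of the bed surface, mid-width, 100 mm above the table, straight over the stand's origin. Bed: flat strip 36 mm wide, 14 thick, x = -95 to 80 mm, narrower than the panel, so fingers can straddle it. The panel does not slide down the bed by itself.
- stop: Dark wood stop block that ends the channel, black thumbscrew on top; 63 mm wide, 20 high. Origin: foot of its face, on the bed, mid-width; axes as the cradle's. Clamped anew each time 70 to 82 mm down the slope from the cradle's origin; 40 N does not shift it. Panel fully home: its end on this face, its origin 70 mm up the slope from here, its x along this x, either way.
- channel_mouth (a point): Mouth of the channel, on the bed surface and mid-width, 42 mm down the slope from the cradle's origin; axes as the cradle's. From here down run two cheeks 22 mm high and 64 mm apart (2 mm clear each side of the panel), past the stop; flared lead-ins reach about 11 mm further up the slope.
- roller_low (a point): Lowest line of the rubber roller across the channel, mid-width, 11 mm over the bed, 14 mm below the channel's mouth; axes as the cradle's. Radius 10 mm; does not turn; sprung to the bed (2 N, plus 0.8 N per mm; 6 mm travel). The panel lifts it 1 mm: its end meets a first resistance (5 to 14 N) some 6 mm before here, then steady drag. A bar over it tops out 37 mm over the bed.
- can_a: White spray can, 52 mm diameter, 170 mm high, standing; origin at the centre of its foot. Bystander.
- can_b: Second, like spray can, 52 mm diameter, 170 mm high; origin at the centre of its foot. Bystander.
- cup: Dark turned wooden cup, 68 mm diameter at the rim, 65 mm high, standing; origin at the centre of its foot. Bystander.
- spoon: Pale wooden spoon, 170 mm long, lying flat; origin at the middle of its underside. Bystander.
Not all that is in view belongs to the job. Leave any purple, red or turquoise look-alike of the panel alone.

How it is judged:
On the way:
1. The panel, flat on the bed, is pressed against the stop with more than 4 N (contact force between panel and stop above 4 N and angle between the z axis of panel and the z axis of cradle, either way round below 0.08 rad and angle between the x axis of panel and the x axis of cradle, either way round below 0.08 rad), for 0.1 s.
At the end, for the whole second after the job is handed in: The thin panel rests, pattern up and at rest, flat on the sloped bed (within 3 mm and 3 degrees), its lower end fully home: no more than 3 mm from the stop's face and within 4 mm of mid-width, its length in line with the slope within 3 degrees (x of panel in the frame of stop between 0.066 and 0.073 m and y of panel in the frame of cradle between -0.004 and 0.004 m and z of panel in the frame of cradle between -0.003 and 0.003 m and angle between the x axis of panel and the x axis of cradle, either way round below 0.06 rad and angle between the z axis of panel and the z axis of cradle, either way round below 0.05 rad and angle between panel's own z axis and vertical below 0.8 rad and linear speed of panel below 0.01 m/s); the robot touches nothing.
It fails at once if A bystander (the thick panel, a can, the cup or the spoon) is moved more than 30 mm or a can or cup tipped over (distance of any of can_a, can_b, cup, spoon, thick_panel from where it was at the start of the episode above 0.03 m or angle between any of can_a, can_b, cup's own z axis and vertical above 0.5 rad).
It fails at once if The panel is rammed: more than 40 N on the stop (contact force between panel and stop above 40 N).
It also fails if it takes over 61 s, if anything falls off the work surface, if the arm or the gripper's body presses on something with over 40 N, if the wrist force passes 120 N, or if a joint passes its speed limit or range.

## Working session

There is one attempt and no reset: what is moved stays moved. The work goes in short steps, Python scripts to look and compute and a tool call to move; the robot and the scene stay as the last step left them, time stands still between calls to the robot, and variables do not carry over. Pictures are saved under pics/ and viewed, about 8 in all and at most 12, crops included, and the job is handed in when it is done.

Besides the shell and the picture viewer there is one more tool, called after "Call:" as name(argument=value, ...) on one line, values as JSON. jog_arm: Moves the arm, as the interface text tells. Its arguments: {"type":"object","properties":{"moves":{"type":"string"},"squeeze":{"type":"number"}},"required":["moves"]}

```bash
mkdir -p pics
cat > h.py <<'E'
import numpy as np, cv2
from bench import env
from scipy.spatial.transform import Rotation as R
def Rq(q): return R.from_quat([q[1],q[2],q[3],q[0]])
def project(P,im,T=None):
    T=im["pose"] if T is None else T
    p=np.linalg.inv(T)@np.append(P,1); s=p[:2]/p[2]
    s=s*(1+im["k1"]*(s@s)); return (im["K"]@np.append(s,1))[:2]
def wpose(o,im):
    T=np.eye(4);T[:3,:3]=Rq(o["ee_rot"]).as_matrix();T[:3,3]=o["tcp_pos"];return T@im["hand_eye"]
def ray(px,im,T=None):
    T=im["pose"] if T is None else T
    s0=(np.linalg.inv(im["K"])@np.array([px[0],px[1],1]))[:2]; s=s0.copy()
    for _ in range(20): s=s0/(1+im["k1"]*(s@s))
    return T[:3,3],T[:3,:3]@np.append(s,1)
def onz(px,z,im,T=None):
    o,d=ray(px,im,T); return o+d*(z-o[2])/d[2]
E
cat > a.py <<'E'
from h import *
np.set_printoptions(precision=4,suppress=True)
o=env.get_obs();print(o)
ims=[env.get_image(n) for n in("scene","side")]
for n,im in zip(("scene","side"),ims):
    cv2.imwrite(f"pics/{n}0.png",im["img"])
    for t in("panel","thick_panel","rack","stand","cradle","stop","channel_mouth","roller_low","can_a","cup","spoon"):
        print(n,t,[(round(d["conf"],2),np.round(d["location"],3).tolist(),project(d["location"],im).astype(int).tolist()) for d in env.landmark_of(t,im)[:3]])
E
python3 a.py
```

```text
{'time_s': 0.0, 'q': array([-1.181 ,  0.2388, -0.0143,  1.3192, -0.0001,  1.5708]), 'joint_velocities': array([-0.0002,  0.0014, -0.0004, -0.0012,  0.0009, -0.0017]), 'joint_efforts': array([  0.    , -53.878 ,  34.6435,   0.0185,   0.0001,  -0.    ]), 'tcp_pos': array([ 0.1994, -0.4853,  0.3033]), 'ee_rot': array([-0.0004,  0.8307, -0.5568, -0.0006]), 'ft_force': array([-1.1107,  0.7836, -0.2383]), 'ft_torque': array([-0.0129, -0.019 ,  0.0094]), 'grip_width': 0.9973647452219018}
scene panel [(0.89, [0.786, 0.286, -0.001], [407, 281]), (0.85, [0.559, 0.159, 0.022], [354, 214]), (0.85, [0.415, 0.407, 0.001], [429, 191])]
scene thick_panel [(0.79, [0.556, 0.273, 0.019], [393, 215])]
scene rack [(0.96, [0.555, 0.211, -0.001], [371, 219]), (0.57, [0.531, -0.247, 0.099], [212, 183])]
scene stand [(0.75, [0.525, -0.246, -0.0], [218, 209])]
scene cradle [(0.88, [0.532, -0.25, 0.103], [211, 182]), (0.44, [0.554, 0.276, 0.018], [393, 214])]
scene stop [(0.52, [0.467, -0.261, 0.066], [214, 179])]
scene channel_mouth [(0.7, [0.494, -0.257, 0.082], [212, 180]), (0.55, [0.532, -0.247, 0.097], [2
[... 467 characters left out ...]
306, 186])]
side rack [(0.71, [0.554, 0.213, -0.0], [307, 203]), (0.56, [0.668, -0.008, -0.004], [358, 253])]
side stand [(0.79, [0.528, -0.25, 0.003], [308, 340])]
side cradle [(0.72, [0.526, -0.246, 0.099], [307, 304])]
side stop [(0.58, [0.467, -0.261, 0.066], [274, 326])]
side channel_mouth [(0.69, [0.796, -0.098, -0.004], [420, 277]), (0.56, [0.494, -0.254, 0.079], [289, 317])]
side roller_low [(0.93, [0.473, -0.263, 0.082], [277, 320]), (0.72, [0.525, -0.25, 0.003], [306, 340])]
side can_a [(0.92, [0.768, 0.132, -0.002], [385, 217]), (0.63, [0.794, -0.099, -0.005], [420, 278])]
side cup [(0.66, [0.664, -0.006, -0.002], [357, 252])]
side spoon [(0.82, [0.46, 0.006, -0.005], [274, 253])]
```

Run:
```python
import cv2,numpy as np
a=cv2.imread("pics/scene0.png");b=cv2.imread("pics/side0.png")
c=np.vstack([cv2.resize(a[150:310,160:480],None,fx=2.5,fy=1.875*1)if 0 else cv2.resize(a[150:300,180:460],(560,300)),cv2.resize(b[150:300,200:480],(560,300))])
cv2.imwrite("pics/both.png",c)
cv2.imwrite("pics/rack.png",np.hstack([cv2.resize(a[180:240,320:430],(400,218),interpolation=cv2.INTER_CUBIC),cv2.resize(b[160:240,250:350],(400,320),interpolation=cv2.INTER_CUBIC)[:218+102][:218]]))
```

```text
(no output)
```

View pics/both.png

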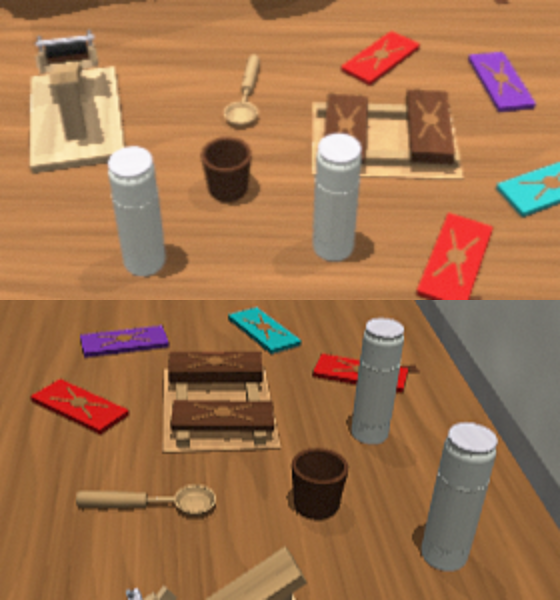

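View pics/rack.png

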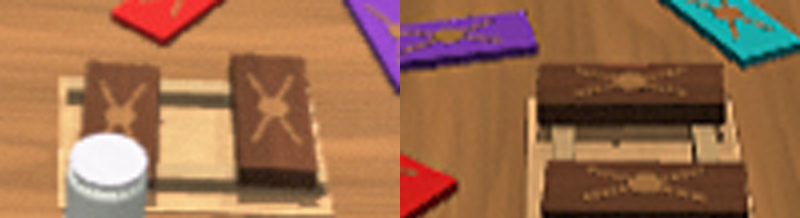

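Dark panels in the scene view: (354,214) at y≈0.158 and (393,215) at y≈0.274. The second shows the taller end face in the crop, in both views, so it is the thick one. The first, at y≈0.158, is the thin one. The red, purple and turquoise items are look-alikes.

First I'll take a wrist look above the stand, on the way.

```bash
cat >> h.py <<'E'
def frame(yaw,tilt):
    "cradle-like frame"
    return R.from_euler("z",yaw)*R.from_euler("y",-tilt)
FL=R.from_matrix(np.array([[0,1,0],[1,0,0],[0,0,-1]]).T) # tool x=y, y=x, z=-z
def tool(yaw,tilt=0): return frame(yaw,tilt)*FL
def go(pos,rot):
    o=env.get_obs(); r=Rq(o["ee_rot"])
    d=r.inv().apply(np.array(pos)-o["tcp_pos"])*100; t=(r.inv()*rot).as_rotvec(degrees=True)
    print("shift cm",d.round(2),"turn deg",t.round(2),"q",o["q"].round(2),"t",o["time_s"],"F",o["ft_force"].round(1),"w",o["grip_width"])
E
python3 - <<'E'
from h import *
print(FL.as_matrix(), env.get_image("wrist")["hand_eye"].round(3))
go([.40,-.27,.33],tool(np.radians(12)))
E
```

```text
[[ 0.  1.  0.]
 [ 1.  0.  0.]
 [ 0.  0. -1.]] [[ 1.    -0.     0.001  0.   ]
 [-0.     0.961  0.278 -0.07 ]
 [-0.001 -0.278  0.961 -0.07 ]
 [ 0.     0.     0.     1.   ]]
shift cm [-12.32 -26.74  -2.61] turn deg [-1.0000e-02 -0.0000e+00 -1.6967e+02] q [-1.18  0.24 -0.01  1.32  0.    1.57] t 1.25 F [ 0.8 -0.8 -0.3] w 1.0018399586603686
```

Call:
jog_arm(moves="-6 -13 -1.5 0 0 -25 0;-12.3 -26.7 -2.6 0 0 -43 0;-12.3 -26.7 -2.6 0 0 -43 0;-12.3 -26.7 -2.6 0 0 -43 0;-12.3 -26.7 -2.6 0 0 -43 0")

```text
time_s: 1.75
tcp_pos: [0.3701, -0.3017, 0.3264]
ee_rot: [0.0, 0.977, -0.211, 0.0]
ft_force: [0.9, -0.8, 0.2]
grip_width: 0.999
```

Call:
jog_arm(moves="0 0 0 0 0 -43 0;0 0 0 0 0 -43 0;0 0 0 0 0 -43 0;0 0 0 0 0 -43 0;0 0 0 0 0 -43 0")

```text
time_s: 2.25
tcp_pos: [0.3692, -0.3032, 0.3261]
ee_rot: [-0.0, 0.987, 0.162, 0.0]
ft_force: [-0.4, 0.3, 0.5]
grip_width: 1.001
```

Call:
jog_arm(moves="0 0 0 0 0 -42 0;0 0 0 0 0 -42 0;0 0 0 0 0 -42 0;0 0 0 0 0 -42 0;0 0 0 0 0 -42 0")

```text
time_s: 2.75
tcp_pos: [0.3691, -0.3032, 0.3261]
ee_rot: [-0.0, 0.863, 0.505, 0.0]
ft_force: [-0.8, -0.3, -1.4]
grip_width: 1.003
```

Call:
jog_arm(moves="0 0 0 0 0 -42 0;0 0 0 0 0 -42 0;0 0 0 0 0 -42 0;0 0 0 0 0 -42 0;0 0 0 0 0 -42 0")

```text
time_s: 3.25
tcp_pos: [0.3691, -0.3033, 0.3261]
ee_rot: [-0.0, 0.625, 0.781, 0.0]
ft_force: [0.8, -0.1, -0.3]
grip_width: 1.0
```

Run:
```python
from h import *
o=env.get_obs(); im=env.get_image("wrist"); T=wpose(o,im)
print(o["q"].round(2))
cv2.imwrite("pics/w1.png",im["img"])
for t in("stand","cradle","stop","channel_mouth","roller_low"):
    print(t,[(round(d["conf"],2),np.round(d["location"],4).tolist(),project(d["location"],im,T).astype(int).tolist()) for d in env.landmark_of(t,im)[:2]])
```

```text
[-0.69  0.15 -0.07  1.35  0.   -0.91]
stand [(0.87, [0.5323, -0.2468, 0.0022], [331, 281]), (0.28, [0.5608, 0.1559, 0.0202], [571, 348])]
cradle [(0.94, [0.5315, -0.2466, 0.1014], [334, 326])]
stop [(0.71, [0.4707, -0.2598, 0.0673], [334, 264]), (0.64, [0.4927, -0.2561, 0.0793], [333, 286])]
channel_mouth [(0.94, [0.4919, -0.2535, 0.0782], [336, 285]), (0.5, [0.5606, 0.1539, 0.0191], [570, 347])]
roller_low [(0.67, [0.4747, -0.2651, 0.0806], [330, 272])]
```

View pics/w1.png

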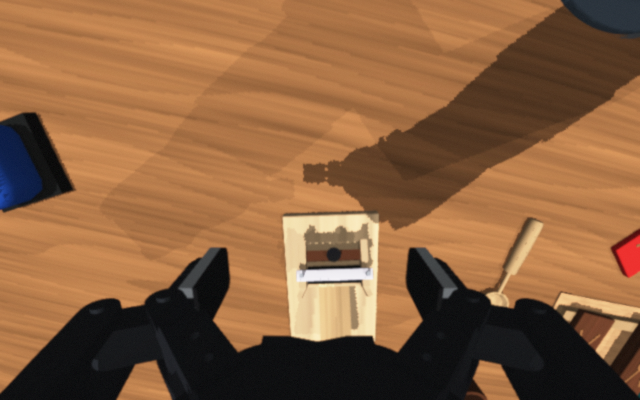

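The picture shows the stop with its black thumbscrew at (334,264), the roller bar at (336,273), the flared lead-ins at about (303,292) and (368,292), and the stand's near corners at (284,215) and (378,213). I'll turn to the stand's yaw and take one closer view.

Run:
```python
from h import *
o=env.get_obs()
go([.37,-.281,.24],tool(np.radians(11.6)))
im=env.get_image("wrist");T=wpose(o,im)
a,b=[onz(p,.016,im,T) for p in((284,215),(378,213))];print(a,b,np.linalg.norm(a-b),np.degrees(np.arctan2(-(b-a)[0],(b-a)[1])))
```

```text
shift cm [2.16 0.56 8.61] turn deg [-0.   -0.01  0.5 ] q [-0.69  0.15 -0.07  1.35  0.   -0.9 ] t 3.55 F [-0.  -0.4  1.2] w 0.9969761032765698
[ 0.43974234 -0.33455005  0.016     ] [ 0.41068994 -0.21263124  0.016     ] 0.12533251608385892 13.403220881126295
```

Call:
jog_arm(moves="1.1 0.3 4.5 0 0 0 0;2.2 0.5 8.5 0 0 0 0;2.2 0.5 8.5 0 0 0 0;2.2 0.5 8.5 0 0 0 0")

```text
time_s: 4.0
tcp_pos: [0.3694, -0.2809, 0.2419]
ee_rot: [-0.0, 0.628, 0.779, -0.0]
ft_force: [-0.0, -0.6, 0.1]
grip_width: 1.002
```

Run:
```python
from h import *
o=env.get_obs(); im=env.get_image("wrist"); T=wpose(o,im)
np.savez("w2",T=T,K=im["K"],k1=im["k1"]); cv2.imwrite("pics/w2raw.png",im["img"])
cv2.imwrite("pics/w2.png",cv2.resize(im["img"][150:400,220:460],(768,800))[:600])
for t in("cradle","stop","channel_mouth","roller_low"):
    print(t,[(round(d["conf"],2),np.round(d["location"],4).tolist(),project(d["location"],im,T).astype(int).tolist()) for d in env.landmark_of(t,im)[:2]])
```

```text
cradle []
stop [(0.75, [0.4668, -0.2604, 0.0658], [317, 298])]
channel_mouth [(0.92, [0.4941, -0.2554, 0.0778], [316, 332])]
roller_low [(0.95, [0.4776, -0.266, 0.0822], [308, 318])]
```

View pics/w2.png

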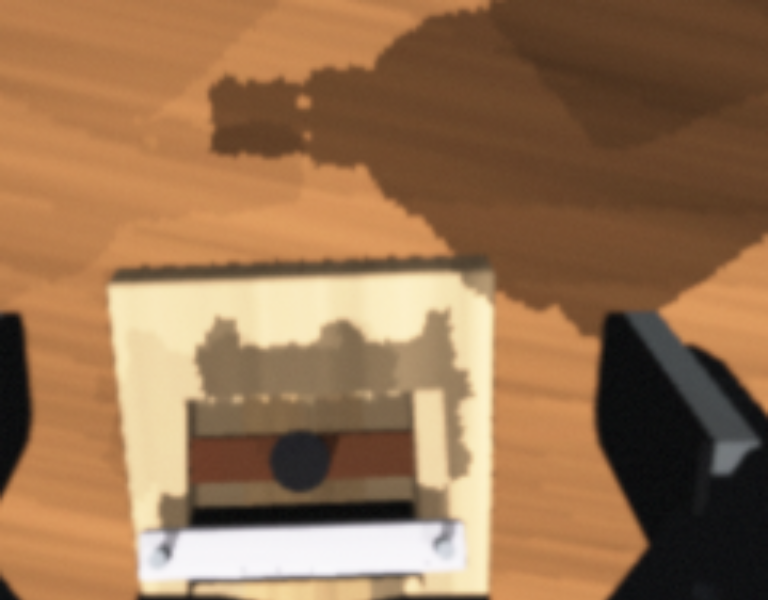

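Run:
```python
from h import *
d=np.load("w2.npz"); im=dict(K=d["K"],k1=float(d["k1"]));T=d["T"]
px=lambda X,Y:(220+X/3.2,150+Y/3.2)
a,b=[onz(px(*p),.016,im,T) for p in((110,285),(492,272))];w=b-a
yaw=np.arctan2(-w[0],w[1]);print("base",a,b,np.linalg.norm(w),np.degrees(yaw),"origin",(a+b)/2+.105*np.array([np.cos(yaw),np.sin(yaw),0]))
l,r=[onz(px(*p),.080,im,T) for p in((190,485),(412,478))];w=r-l
print("stop top",l,r,np.linalg.norm(w),np.degrees(np.arctan2(-w[0],w[1])),(l+r)/2)
c,e=[onz(px(*p),.1005,im,T) for p in((139,580),(466,568))];w=e-c;print("bar",c,e,np.linalg.norm(w),np.degrees(np.arctan2(-w[0],w[1])),(c+e)/2)
# fit of all landmarks: origin xy, yaw, stop s
from scipy.optimize import least_squares
M=[("c",.532,-.250),("c",.526,-.246),("c",.5315,-.2466),("c",.525,-.246),("c",.528,-.25),("c",.5323,-.2468),
("m",.494,-.257),("m",.494,-.254),("m",.4919,-.2535),("m",.4941,-.2554),("s",.467,-.261),("s",.467,-.261),("s",.4707,-.2598),("s",.4668,-.2604),
("r",.470,-.262),("r",.473,-.263),("r",.4747,-.2651),("r",.4776,-.266)]
c3,s3=np.cos(np.pi/6),.5
def f(v):
    res=[]
    for k,x,y in M:
        u={"c":0,"m":-.042*c3,"s":-v[3]*c3,"r":-.056*c3-.011*s3}[k]
        res+=[v[0]+u*np.cos(v[2])-x,v[1]+u*np.sin(v[2])-y]
    return res
s=least_squares(f,[.53,-.25,.2,.075],loss="soft_l1",f_scale=.002).x;print(s,np.degrees(s[2]))
```

```text
base [ 0.44259338 -0.3344356   0.016     ] [ 0.41102541 -0.21145382  0.016     ] 0.1269687169705451 14.39633112397495 origin [ 0.5285123  -0.24683879  0.016     ]
stop top [ 0.46714197 -0.29508962  0.08      ] [ 0.45171725 -0.23510529  0.08      ] 0.061935783377158375 14.420937849624984 [ 0.45942961 -0.26509745  0.08      ]
bar [ 0.48428677 -0.3032525   0.1005    ] [ 0.46215228 -0.21990783  0.1005    ] 0.08623380379183737 14.873154726817233 [ 0.47321953 -0.26158017  0.1005    ]
[ 0.52824055 -0.24741373  0.23412006  0.07163409] 13.41409133038695
```

Run:
```python
from h import *
go([.50,.157,.25],tool(np.radians(2)))
```

```text
shift cm [40.11 22.   -0.77] turn deg [ 0.12  0.12 10.25] q [-0.65  0.17 -0.27  1.13  0.   -0.86] t 4.25 F [-0.3 -0.5 -0.1] w 0.9939053510910831
```

Call:
jog_arm(moves="4 2.2 -0.2 0 0 3 0;8 4.4 -0.4 0 0 6 0;12 6.6 -0.6 0 0 9 0;16 8.8 -0.8 0 0 10.2 0;20 11 -0.8 0 0 10.2 0")

```text
time_s: 4.75
tcp_pos: [0.4352, -0.0605, 0.2505]
ee_rot: [0.001, 0.695, 0.719, 0.001]
ft_force: [1.7, -1.3, 0.5]
grip_width: 0.989
```

Run:
```python
from h import *
go([.50,.157,.25],tool(np.radians(2)))
```

```text
shift cm [21.51  7.23  0.06] turn deg [ 0.15  0.03 -0.01] q [-0.14  0.12 -0.31  1.14  0.   -0.17] t 4.75 F [ 1.7 -1.3  0.5] w 0.9893717749608169
```

Call:
jog_arm(moves="5 1.7 0 0 0 0 0;10 3.4 0 0 0 0 0;15 5.1 0 0 0 0 0;20 6.8 0 0 0 0 0;21.5 7.2 0 0 0 0 0")

```text
time_s: 5.25
tcp_pos: [0.4998, 0.1591, 0.2501]
ee_rot: [0.0, 0.693, 0.72, 0.001]
ft_force: [0.9, -1.2, 0.5]
grip_width: 0.998
```

Call:
jog_arm(moves="0 0 0 0 0 0 0;0 0 0 0 0 0 0")

```text
time_s: 5.45
tcp_pos: [0.4987, 0.156, 0.2495]
ee_rot: [0.0, 0.694, 0.72, 0.0]
ft_force: [-0.7, -0.6, -0.0]
grip_width: 1.002
```

Run:
```python
from h import *
o=env.get_obs(); im=env.get_image("wrist"); T=wpose(o,im)
print(o["tcp_pos"])
np.savez("w3",T=T,K=im["K"],k1=im["k1"]); cv2.imwrite("pics/w3.png",im["img"])
for t in("panel","thick_panel","rack"):
    print(t,[(round(d["conf"],2),np.round(d["location"],4).tolist(),project(d["location"],im,T).astype(int).tolist()) for d in env.landmark_of(t,im)[:3]])
```

```text
[0.4986838  0.15600943 0.24951367]
panel [(0.93, [0.6507, 0.4386, 0.002], [537, 305]), (0.67, [0.5602, 0.1536, 0.0221], [313, 239]), (0.6, [0.3524, 0.2157, 0.0018], [386, 32])]
thick_panel [(0.84, [0.5572, 0.2757, 0.0226], [427, 240])]
rack [(0.85, [0.5594, 0.2134, -0.0002], [366, 232])]
```

View pics/w3.png

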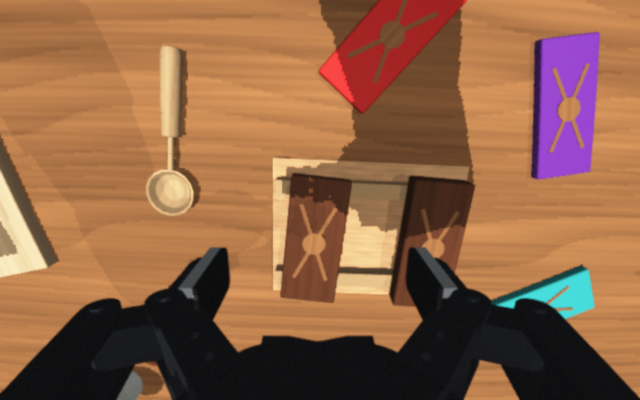

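The thin panel fills (281–352, 174–302), with its pattern centre at (314,244). The thick one, at about (435,245), shows its tall side face, so the identification is confirmed.

Run:
```python
from h import *
d=np.load("w3.npz"); im=dict(K=d["K"],k1=float(d["k1"]));T=d["T"]
img=cv2.imread("pics/w3.png").astype(int)
m=((img.sum(2)<230)&(img[...,2]>img[...,0]*1.5)).astype(np.uint8)
C=np.array([onz(p,.032,im,T) for p in((293,174),(352,180),(334,302),(281,297))])
print(C.round(4),[np.linalg.norm(C[i]-C[i-1]).round(4) for i in range(4)])
c=C.mean(0); v=(C[2]+C[3]-C[0]-C[1]); w=C[1]+C[2]-C[0]-C[3]
yl,yw=np.degrees(np.arctan2(v[1],v[0])),np.degrees(np.arctan2(-w[0],w[1]))
print(c,yl,yw,"dot",onz((314,244),.032,im,T))
```

```text
[[0.4879 0.1311 0.032 ]
 [0.4917 0.1887 0.032 ]
 [0.6304 0.1786 0.032 ]
 [0.6263 0.1198 0.032 ]] [np.float64(0.1388), np.float64(0.0577), np.float64(0.1391), np.float64(0.0589)]
[0.55905369 0.15456125 0.032     ] -4.42372171710151 -3.8824306488949065 dot [0.56104107 0.15401803 0.032     ]
```

Run:
```python
from h import *
go([.575,.1534,.080],tool(np.radians(-4.2)))
```

```text
shift cm [-0.38  7.65 16.95] turn deg [ 0.02 -0.01  6.19] q [ 0.3   0.26 -0.13  1.18 -0.    0.27] t 5.65 F [-0.7  0.7 -0.5] w 1.0023086583739602
```

Call:
jog_arm(moves="-0.3 4 2 0 0 4 0;-0.4 7.65 6 0 0 6.2 0;-0.4 7.65 9 0 0 6.2 0;-0.4 7.65 12 0 0 6.2 0;-0.4 7.65 12 0 0 6.2 0")

```text
time_s: 6.15
tcp_pos: [0.5729, 0.1526, 0.1254]
ee_rot: [-0.002, 0.733, 0.681, -0.003]
ft_force: [-1.2, -0.1, 0.1]
grip_width: 1.003
```

Run:
```python
from h import *
o=env.get_obs(); im=env.get_image("wrist"); T=wpose(o,im)
go([.575,.1534,.080],tool(np.radians(-4.2)))
cv2.imwrite("pics/w4.png",im["img"])
```

```text
shift cm [0.04 0.12 4.79] turn deg [-0.21  0.07 -0.01] q [ 0.26  0.46 -0.14  0.97  0.    0.33] t 6.2 F [0.6 0.1 0.9] w 0.996356105660879
```

View pics/w4.png

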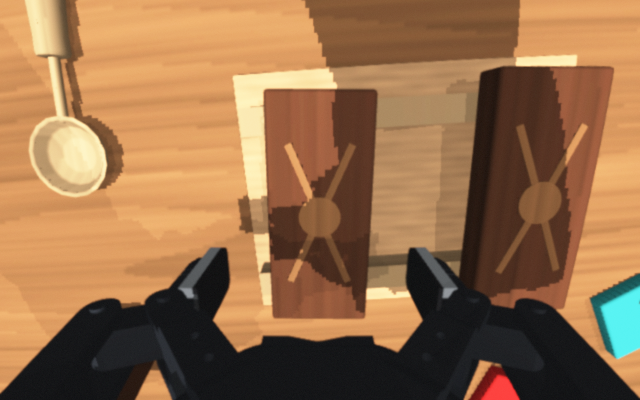

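The panel is square between the open fingers: its edges are at columns 265–377, mid 320, against a finger mid of about 318. The descent is clear of the thick panel, so I'll go down and close.

Call:
jog_arm(moves="0 0.1 1.6 0 0 0 0;0 0.1 3.2 0 0 0 0;0 0.1 4.5 0 0 0 0;0 0.1 4.5 0 0 0 0;0 0.1 4.5 0 0 0 0")

```text
time_s: 6.7
tcp_pos: [0.5764, 0.1542, 0.0852]
ee_rot: [0.0, 0.732, 0.681, 0.0]
ft_force: [0.8, 0.6, 0.8]
grip_width: 1.005
```

Call:
jog_arm(moves="0 0 0 0 0 0 1;0 0 0 0 0 0 1;0 0 0 0 0 0 1;0 0 0 0 0 0 1;0 0 0 0 0 0 1", squeeze=60)

```text
time_s: 7.2
tcp_pos: [0.5765, 0.1544, 0.0855]
ee_rot: [0.0, 0.732, 0.681, 0.001]
ft_force: [-1.9, -0.9, 7.3]
grip_width: 0.679
```

Call:
jog_arm(moves="0 0 0 0 0 0 1;0 0 0 0 0 0 1;0 0 0 0 0 0 1;0 0 0 0 0 0 1")

```text
time_s: 7.6
tcp_pos: [0.5765, 0.1544, 0.0855]
ee_rot: [0.0, 0.732, 0.681, 0.001]
ft_force: [-2.0, -0.3, 6.6]
grip_width: 0.685
```

Call:
jog_arm(moves="0 0 -1 0 0 0 1;0 0 -3 0 0 0 1;0 0 -7 0 0 0 1;0 -3 -12 0 0 0 1;0 -5 -17 0 0 0 1")

```text
time_s: 8.1
tcp_pos: [0.5296, 0.1574, 0.2446]
ee_rot: [-0.0, 0.732, 0.681, -0.001]
ft_force: [0.5, 0.5, -0.0]
grip_width: 0.686
```

```bash
cat >> h.py <<'E'
O=np.array([.5285,-.2470,.100]); CY=np.radians(14.4); CR=frame(CY,np.pi/6)
def gc(p,rot=None): go(O+CR.apply(p),CR*FL if rot is None else rot)
def cpos():
    o=env.get_obs(); return CR.inv().apply(o["tcp_pos"]-O).round(4), CR.inv().apply(o["ft_force"]).round(1),(( CR*FL).inv()*Rq(o["ee_rot"])).as_rotvec(degrees=True).round(2)
E
python3 - <<'E'
from h import *
gc([.065,0,.14])
im=env.get_image("side");cv2.imwrite("pics/s1.png",cv2.resize(im["img"][100:260,200:440],None,fx=2.5,fy=2.5))
E
```

```text
shift cm [-40.77   1.51  -0.9 ] turn deg [-29.81   4.86 -18.11] q [ 0.29  0.31 -0.07  1.2   0.    0.36] t 8.1 F [ 0.5  0.5 -0. ] w 0.6861267996204837
```

View pics/s1.png

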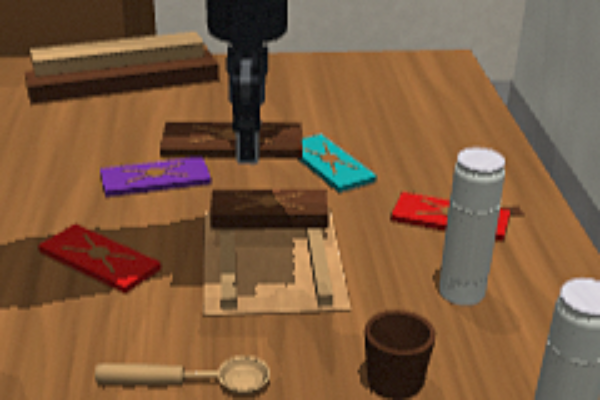

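Call:
jog_arm(moves="-3 0 -3 -4 0.7 -2.5 1;-7 0 -5 -9 1.5 -5.5 1;-11.5 0 -6 -14 2.3 -8.5 1;-16 0.5 -6 -18 3 -11 1;-20 0.7 -6 -22 3.6 -13.5 1")

```text
time_s: 8.65
tcp_pos: [0.523, -0.0441, 0.3049]
ee_rot: [0.121, 0.632, 0.75, 0.154]
ft_force: [0.1, 0.4, -1.2]
grip_width: 0.684
```

Run:
```python
from h import *
gc([.065,0,.12])
```

```text
shift cm [-20.21  -5.57   4.79] turn deg [-7.42  1.29 -4.43] q [-0.14  0.02 -0.35  0.84  0.13 -0.29] t 8.65 F [ 0.1  0.4 -1.2] w 0.68369618606071
```

Call:
jog_arm(moves="-5 -1.3 0 -3 0.5 -1.8 1;-10 -2.7 0 -6 1 -3.6 1;-15 -4 1 -7.4 1.3 -4.4 1;-19 -5.6 2.5 -7.4 1.3 -4.4 1;-20.2 -5.6 4.5 -7.4 1.3 -4.4 1")

```text
time_s: 9.15
tcp_pos: [0.522, -0.2508, 0.237]
ee_rot: [0.157, 0.595, 0.762, 0.202]
ft_force: [-0.3, 0.8, -0.7]
grip_width: 0.683
```

Call:
jog_arm(moves="0 0 0 0 0 0 1;0 0 0 0 0 0 1")

```text
time_s: 9.35
tcp_pos: [0.5227, -0.2462, 0.2369]
ee_rot: [0.155, 0.594, 0.763, 0.203]
ft_force: [-0.1, 0.3, -0.5]
grip_width: 0.683
```

Run:
```python
from h import *
o=env.get_obs();im=env.get_image("wrist");T=wpose(o,im);cv2.imwrite("pics/w5.png",im["img"])
s=env.get_image("side");cv2.imwrite("pics/s2.png",s["img"][200:400,180:420])
print(cpos())
gc([.065,0,.0755])
v=np.vstack([im["img"][100:400],cv2.resize(s["img"][230:380,200:440],(640,400))[:290]])
cv2.imwrite("pics/v.png",v)
```

```text
(array([0.065 , 0.0027, 0.1219]), array([-0.2, -0.6, -1.4]), array([0.28, 0.08, 0.14]))
shift cm [-0.28  0.03  4.64] turn deg [-0.28 -0.08 -0.14] q [-0.59  0.17 -0.39  0.65  0.38 -0.77] t 9.45 F [ 0.7 -0.4 -1.4] w 0.6873127406250248
```

View pics/v.png

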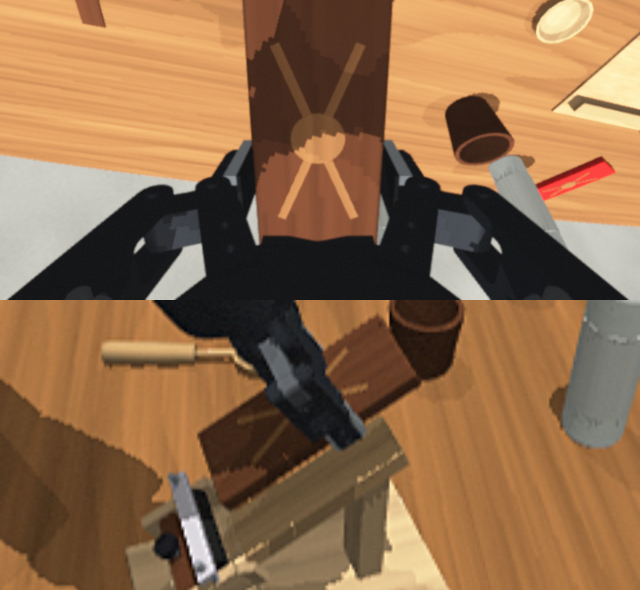

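Both views show the panel held squarely: in the wrist view its edges are at 245–390 (mid 318) and its pattern centre at (319,238). It hovers above the bed, with the roller bar below its lower end. I'll measure the panel's position in the tool frame.

Run:
```python
from h import *
im=env.get_image("wrist"); H=im["hand_eye"]
for p in((319,238),(246,110),(391,110),(257,300),(379,300)): print(p,onz(p,.0535,im,H).round(4))
tr=env.trace("panel",im)
for t in tr[:2]:
    m=t["region"];r=np.where(m.any(1))[0];print(t["conf"],m.sum(),r.min(),r.max())
    for y in(r.min()+3,60,110,180,240):
        c=np.where(m[y])[0]
        if len(c):print(y,c.min(),c.max(), onz((c.min(),y),.0535,im,H)[:2].round(4),onz((c.max(),y),.0535,im,H)[:2].round(4))
```

```text
(319, 238) [ 0.0002 -0.0166  0.0535]
(246, 110) [-0.0288 -0.0712  0.0535]
(391, 110) [ 0.0285 -0.0712  0.0535]
(257, 300) [-0.0292  0.0155  0.0535]
(379, 300) [0.0288 0.0154 0.0535]
0.86 36518 70 341
73 243 391 [-0.0291 -0.085 ] [ 0.0277 -0.085 ]
110 242 390 [-0.0304 -0.0712] [ 0.0281 -0.0712]
180 248 387 [-0.0297 -0.0429] [ 0.0287 -0.0429]
240 251 383 [-0.0301 -0.0155] [ 0.0287 -0.0156]
0.78 1473 256 298
259 592 602 [ 0.1293 -0.0051] [ 0.1345 -0.005 ]
```

Call:
jog_arm(moves="-0.3 0 1.5 -0.3 0 -0.1 1;-0.3 0 3 -0.3 0 -0.1 1;-0.3 0 4.5 -0.3 0 -0.1 1;-0.3 0 4.8 -0.3 0 -0.1 1;-0.3 0 4.8 -0.3 0 -0.1 1")

```text
time_s: 10.05
tcp_pos: [0.5469, -0.2425, 0.1955]
ee_rot: [0.158, 0.592, 0.763, 0.205]
ft_force: [-0.2, 0.6, 0.1]
grip_width: 0.685
```

```bash
python3 -c "
from h import *
print(cpos())"
```

```text
(array([ 0.0641, -0.0003,  0.0732]), array([0.1, 0.7, 0.1]), array([0.03, 0.12, 0.05]))
```

Now lowering gently, feeling for contact.

Call:
jog_arm(moves="0 0 0.2 0 0 0 1;0 0 0.4 0 0 0 1;0 0 0.6 0 0 0 1;0 0 0.6 0 0 0 1;0 0 0.6 0 0 0 1")

```text
time_s: 10.55
tcp_pos: [0.5497, -0.2426, 0.19]
ee_rot: [0.158, 0.593, 0.763, 0.205]
ft_force: [-0.1, 1.8, -0.0]
grip_width: 0.686
```

```bash
python3 -c "
from h import *
print(cpos())"
```

```text
(array([ 0.0637, -0.001 ,  0.0671]), array([ 0.3,  1.8, -0.2]), array([0.03, 0.08, 0.12]))
```

Call:
jog_arm(moves="0 0 0.1 0 0 0 1;0 0 0.2 0 0 0 1;0 0 0.2 0 0 0 1")

```text
time_s: 10.85
tcp_pos: [0.5504, -0.2425, 0.1888]
ee_rot: [0.158, 0.593, 0.763, 0.205]
ft_force: [-7.6, -0.1, 6.4]
grip_width: 0.685
```

Call:
jog_arm(moves="0 0 0.1 0 0 0 1;0 0 0.1 0 0 0 1")

```text
time_s: 11.05
tcp_pos: [0.5505, -0.2424, 0.1887]
ee_rot: [0.158, 0.593, 0.763, 0.205]
ft_force: [-17.8, -0.1, 17.8]
grip_width: 0.682
```

```bash
python3 -c "
from h import *
print(cpos())"
```

```text
(array([ 0.0638, -0.001 ,  0.0656]), array([-6. ,  4.3, 24.1]), array([0.  , 0.03, 0.15]))
```

Call:
jog_arm(moves="0 0 -0.15 0 0 0 1;0 -0.6 -0.15 0 0 0 1;0 -1.2 -0.15 0 0 0 1;0 -1.8 -0.15 0 0 0 1;0 -2.2 -0.15 0 0 0 1")

```text
time_s: 11.55
tcp_pos: [0.5318, -0.2474, 0.1777]
ee_rot: [0.158, 0.593, 0.763, 0.205]
ft_force: [0.6, 0.3, 4.5]
grip_width: 0.689
```

```bash
python3 -c "
from h import *
print(cpos())"
```

```text
(array([ 0.0416, -0.0012,  0.0657]), array([2.8, 0.1, 3.6]), array([-0.02,  0.06,  0.1 ]))
```

Call:
jog_arm(moves="0 -0.3 0 0 0 0 1;0 -0.6 0 0 0 0 1;0 -0.8 0 0 0 0 1;0 -1.0 0 0 0 0 1")

```text
time_s: 11.95
tcp_pos: [0.5241, -0.2494, 0.1731]
ee_rot: [0.158, 0.592, 0.763, 0.206]
ft_force: [4.5, 1.1, 3.8]
grip_width: 0.682
```

```bash
python3 -c "
from h import *
print(cpos())"
```

```text
(array([ 0.0323, -0.0012,  0.0657]), array([ 5.9, -0.1,  1. ]), array([-0.09,  0.07,  0.07]))
```

Call:
jog_arm(moves="0 -0.3 0 0 0 0 1;0 -0.6 0 0 0 0 1;0 -0.9 0 0 0 0 1;0 -1.2 0 0 0 0 1")

```text
time_s: 12.35
tcp_pos: [0.5138, -0.252, 0.167]
ee_rot: [0.158, 0.592, 0.763, 0.205]
ft_force: [4.5, 0.5, 5.9]
grip_width: 0.685
```

```bash
python3 -c "
from h import *
print(cpos())"
```

```text
(array([ 0.0201, -0.0012,  0.0657]), array([ 6.9, -0.6,  2.9]), array([-0.04,  0.06,  0.08]))
```

Call:
jog_arm(moves="0 -0.1 0 0 0 0 1;0 -0.2 0 0 0 0 1;0 -0.3 0 0 0 0 1;0 -0.4 0 0 0 0 1;0 -0.4 0 0 0 0 1")

```text
time_s: 12.85
tcp_pos: [0.5104, -0.2528, 0.165]
ee_rot: [0.158, 0.592, 0.763, 0.205]
ft_force: [3.2, 0.4, 5.5]
grip_width: 0.684
```

```bash
python3 -c "
from h import *
print(cpos())"
```

```text
(array([ 0.0161, -0.0011,  0.0657]), array([ 5.5, -0.4,  3.2]), array([-0.03,  0.06,  0.08]))
```

Call:
jog_arm(moves="0 -0.1 0 0 0 0 1;0 -0.1 0 0 0 0 1")

```text
time_s: 13.05
tcp_pos: [0.5096, -0.253, 0.1645]
ee_rot: [0.158, 0.592, 0.763, 0.205]
ft_force: [3.3, 0.8, 5.2]
grip_width: 0.686
```

Call:
jog_arm(moves="0 -0.1 0 0 0 0 1;0 -0.1 0 0 0 0 1")

```text
time_s: 13.25
tcp_pos: [0.5088, -0.2532, 0.164]
ee_rot: [0.158, 0.592, 0.763, 0.205]
ft_force: [3.1, 1.0, 5.4]
grip_width: 0.682
```

```bash
python3 -c "
from h import *
print(cpos())"
```

```text
(array([ 0.0141, -0.0011,  0.0657]), array([5.5, 0.2, 3. ]), array([-0.04,  0.06,  0.08]))
```

Call:
jog_arm(moves="0 -0.1 0 0 0 0 1;0 -0.1 0 0 0 0 1")

```text
time_s: 13.45
tcp_pos: [0.5084, -0.2534, 0.1638]
ee_rot: [0.159, 0.592, 0.763, 0.206]
ft_force: [6.1, 3.4, 4.8]
grip_width: 0.684
```

Call:
jog_arm(moves="0 -0.1 0 0 0 0 1;0 -0.1 0 0 0 0 1")

```text
time_s: 13.65
tcp_pos: [0.5083, -0.2534, 0.1638]
ee_rot: [0.159, 0.592, 0.763, 0.206]
ft_force: [8.7, 3.9, 6.4]
grip_width: 0.684
```

```bash
python3 -c "
from h import *
print(cpos())"
```

```text
(array([ 0.0136, -0.0012,  0.0658]), array([11.3,  1.6,  0.8]), array([-0.2 ,  0.09,  0.01]))
```

The stop is contacted at the expected place. I'll press a little firmer, hold, and look.

Call:
jog_arm(moves="0 -0.05 0 0 0 0 1;0 -0.1 0 0 0 0 1;0 -0.1 0 0 0 0 1;0 -0.1 0 0 0 0 1;0 -0.1 0 0 0 0 1")

```text
time_s: 14.15
tcp_pos: [0.5081, -0.2534, 0.1638]
ee_rot: [0.16, 0.591, 0.763, 0.207]
ft_force: [12.8, 6.4, 6.8]
grip_width: 0.684
```

```bash
python3 -c "
from h import *
print(cpos())
s=env.get_image('side');w=env.get_image('wrist')['img']
cv2.imwrite('pics/v2.png',np.vstack([w[0:300],cv2.resize(s['img'][250:370,210:402],(640,400))[:300]]))"
```

```text
(array([ 0.0135, -0.0012,  0.0659]), array([15.5,  3. , -1.1]), array([-0.3 ,  0.1 , -0.04]))
```

View pics/v2.png

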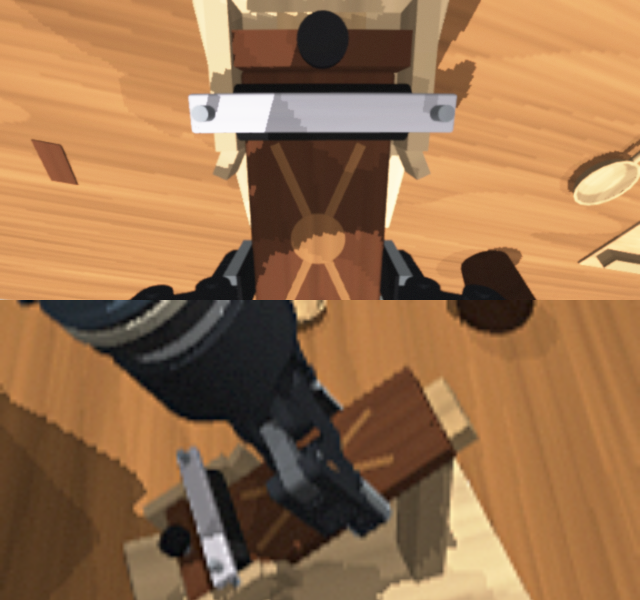

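The wrist view shows the panel under the roller bar (row 115), its end against the stop at row ~80, square between the cheeks. In the side view it lies flat on the spine. I'll ease off slightly and release.

Call:
jog_arm(moves="0 0.08 0 0 0 0 1;0 0.08 0 0 0 0 0;0 0.08 0 0 0 0 0;0 0.08 0 0 0 0 0;0 0.08 0 0 0 0 0")

```text
time_s: 14.75
tcp_pos: [0.506, -0.2534, 0.162]
ee_rot: [0.157, 0.593, 0.763, 0.205]
ft_force: [0.4, 0.6, 0.1]
grip_width: 1.0
```

Call:
jog_arm(moves="0 0 0 0 0 0 0;0 0 0 0 0 0 0;0 0 0 0 0 0 0")

```text
time_s: 15.05
tcp_pos: [0.5066, -0.2535, 0.1625]
ee_rot: [0.158, 0.593, 0.763, 0.205]
ft_force: [0.2, 0.6, -0.1]
grip_width: 1.0
```

Call:
jog_arm(moves="0 0 -1 0 0 0 0;0 0 -3 0 0 0 0;0 0 -6 0 0 0 0;0 0 -9 0 0 0 0;0 0 -10 0 0 0 0")

```text
time_s: 15.55
tcp_pos: [0.4579, -0.2669, 0.2524]
ee_rot: [0.16, 0.592, 0.763, 0.205]
ft_force: [0.2, -0.4, 0.4]
grip_width: 1.0
```

```bash
python3 -c "
from h import *
print(cpos())
o=env.get_obs();w=env.get_image('wrist');T=wpose(o,w);s=env.get_image('side')
for n,im in(('w',w),('s',s)):
    for t in('panel','stop'):
        print(n,t,[(round(d['conf'],2),CR.inv().apply(d['location']-O).round(4)) for d in env.landmark_of(t,im)[:4]])
for d in env.landmark_of('thick_panel',s)[:2]:print(d)
cv2.imwrite('pics/v3.png',np.vstack([w['img'][0:330],cv2.resize(s['img'][250:370,210:402],(640,400))[:270]]))"
```

```text
(array([ 0.0127, -0.0017,  0.1686]), array([ 0.2, -0.5,  0.3]), array([-0.1 , -0.1 ,  0.06]))
w panel [(0.69, array([ 0.2826,  0.4491, -0.2749])), (0.59, array([-0.0043, -0.0029,  0.0007]))]
w stop [(0.81, array([-0.0698,  0.0022, -0.0004]))]
s panel [(0.95, array([-0.0052,  0.6644, -0.1162])), (0.74, array([ 0.2757,  0.4537, -0.2811])), (0.65, array([ 0.1952,  0.6277, -0.2315])), (0.55, array([-0.0028, -0.0011, -0.0001]))]
s stop [(0.56, array([-0.0713, -0.0003,  0.0042]))]
{'location': [0.5569, 0.2796, 0.0203], 'conf': 0.66}
```

View pics/v3.png

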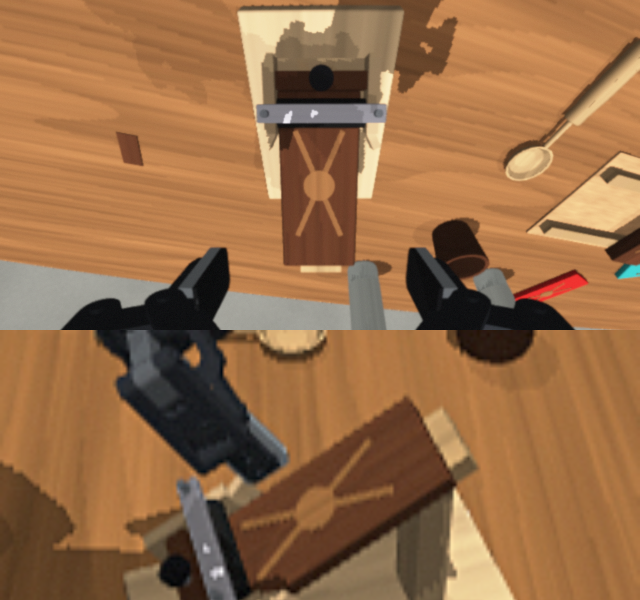

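The panel lies square in the channel, pattern up, centred at (319,185) in the wrist view, and the gripper is clear. Handing in.

```bash
python3 -c "
from bench import env
print(env.job_done())"
```

```text
the job is handed in; nothing more can be done
None
```

The thin panel is on the spraying stand, pattern up and flat on the spine, with its lower end under the roller and against the stop. I handed the job in at about 16 s of the 61 s allowed; no verdict is reported.

- **Pressing:** The drag in the channel was about 5.5 N. At the stop the total rose to about 15.5 N along the slope, so roughly 10 N was on the stop, between the 4 N needed and the 40 N limit. I held that for about 0.4 s, then eased off and let go.
- **Final position:** After I let go, the networks put the panel's centre 3–4 mm down the slope from the cradle's origin. The contact point I felt predicted 2.4 mm, so they agree within the networks' accuracy. They put its sideways offset at 1–3 mm, within the 4 mm allowed, though their accuracy is also only about 4 mm.
- **Robot clear:** The gripper was open and about 10 cm clear, with no force on the wrist.
- **Bystanders:** The thick panel was re-measured about 5 mm from its first reading, which is within measuring error. The cans, cup and spoon look untouched in the pictures, but I did not measure them again.

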